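# Shoot the jig's bolt past its spring catch

### The job

Lock the strap of the slat jig. With one fingertip press the yellow spring catch bar down and keep it down, while the other finger pushes the red thumb tab so that the bolt slides fully home through the strap's eye; then take the hand away so that the catch springs back up and locks the bolt. Grasp nothing, and leave the slat in the jig and the loose things around it where they lie.

Things in the scene. Friction and masses are not known exactly. Their poses are not given: they have to be found in the camera images.
- jig: slat jig screwed down: plywood board 190 x 310 x 15 mm. Origin at worktop height; in its axes (z up) the board spans x -83..107, y -125..185 mm. Bolt at x = -50, slides to +y; catch bar at x = 5; slat at x = 65. Steel strap over the slat at y = 113..139, top 47 mm up. Brackets over the bolt at y = -85 and 52 are 43 mm high. At yaw 0 its x points away from the robot, y to the robot's left
- bolt_tab (a point): centre of the top of the red thumb tab on the steel bolt, 80 mm above the worktop; axes as the jig's. Tab 30 mm wide (jig x), 12 mm thick (jig y); its lowest 6 mm (z 37..43) is a foot 20 mm thick. The bolt's top is at z = 37 mm. Push the tab's -y face toward +y: it needs about 3 N and stays where it is left
- catch_top (a point): centre of the top of the yellow catch bar, 150 mm long (jig y), 30 mm wide (jig x), parallel to the bolt, 55 mm from the tab's middle toward jig +x (25 mm gap between tab and bar); axes as the jig's. Top 60 mm above the worktop when up, 48 mm when fully down. A fingertip may press it anywhere along its length and slide along it
- bolt (a joint): travel of the bolt toward jig +y, m: 0 withdrawn, 0.070 fully home on its stop; starts between 0 and 0.016. While the catch is up, the bolt is blocked from 0.022 on by a row of lugs 12 mm apart, so the catch must stay down for the whole stroke; from 0.066 on the catch can spring up behind the last lug and lock the bolt home
- catch (a joint): how far the catch bar is pressed down, m: 0 up (locked), 0.012 fully down on its stop. Springs push back with 4.5 N at the top and 8 N fully down; it frees the bolt once pressed 7 mm or more, and springs back up by itself when let go
- slat: loose thin wooden slat, 43 x 200 x 11 mm, lying in the jig's nest under the steel strap; leave it
- hex_key: loose black L-shaped hex key, 32 x 65 x 7 mm, lying on the jig's base board; leave it
- bearing: loose steel ball bearing ring, 39 mm across, 12 mm high, on the worktop beside the jig; leave it
- tape_roll: loose light brown roll of edging tape, 92 mm across, 22 mm high, on the left; leave it
- spanner: loose steel spanner, 161 mm long, on the right; leave it
- block: loose wooden block, 30 x 85 x 30 mm, on the right; leave it
- pencil: loose red pencil, 152 mm long, on the left; leave it

How it is judged:
On the way, in this order (a step that is already met when the one before it is completed fails the run):
1. the catch bar is held down by a finger before the bolt is slid (value of joint catch above 0.0065 m and value of joint bolt below 0.03 m and contact force between the fingers and catch above 0.5 N), for 0.1 s.
2. the bolt is brought home while the catch is still held down (value of joint catch above 0.0055 m and value of joint bolt above 0.064 m and contact force between the fingers and catch above 0.5 N), for 0.1 s.
At the end, for the whole second after the job is handed in: the bolt is home (within 6 mm of its stop), the catch bar has sprung back up (within 2 mm) and locks it, the slat is at rest, everything is let go (value of joint bolt above 0.064 m and value of joint catch below 0.002 m and linear speed of slat below 0.02 m/s); the robot touches nothing.
It fails at once if the slat is lifted or moved by more than 20 mm (distance of slat from where it was at the start of the episode above 0.02 m).
It fails at once if another loose thing (hex key, bearing, tape roll, spanner, block, pencil) is moved by more than 20 mm (distance of any of hex_key, bearing, tape_roll, spanner, block, pencil from where it was at the start of the episode above 0.02 m).
It also fails if it takes over 32 s, if anything falls off the work surface, if the arm or the gripper's body presses on something with over 40 N, if the wrist force passes 120 N, or if a joint passes its speed limit or range.

### The arm

A 6-joint arm with a two-finger parallel gripper is mounted at the origin on a cart in front of the work surface, level with it; the furniture and walls round the work are solid. World frame = base frame: x ahead of the robot, y to its left, z up, the work surface at z = 0. Lengths are in m, angles in rad, forces in N, time in s.
With the tool pointing down it reaches from about 0.35 to 0.975 m from the base axis. Payload 4.9 kg.
Tool frame: the origin (TCP) lies at the very end of the fingers, on their centre line; the grasp point (between the pads) lies ctrl.grip_point_offset behind it (ctrl.grip_point_offset is the distance from the TCP to the grasp point, in m); z points along the fingers, y is the direction in which the jaws open and shut (so a half turn about z gives the same grasp; the last joint's range is limited). The gripper opens to 85 mm and grips with 20 to 120 N. Pads are 22 mm wide; open, the fingers measure 114 mm over their backs; the gripper's body (76 mm by 85 mm) begins 54 mm behind the grasp point. The pads swing forward as they close: fully open they stand 13 mm farther back than shut.
Start: joints at [1.04, 0.053, 1.613, -0, 1.476, -0.119], TCP at [0.25, 0.573, 0.231] pointing down, gripper open.
Joint ranges: [-3.01, 3.01], [-1.01, 2.22], [0.06, 2.58], [-1.02, 4.17], [0.09, 2.62], [-3.14, 3.14]. Speed limits (rad/s): [2.57, 2.57, 3.14, 3.14, 3.14, 3.14].

### API

Orientations are given as a rotation vector (axis times angle).
In Python, from station import ctrl gives the robot as it stands. The module is installed in compiled form; this text tells all that it offers.
- The arm moves only by the shell command python3 -m creep 'ROWS' [FORCE]. ROWS is JSON, a list of rows, each a list of 5 numbers: the closure in counts, from 0 (fully open) to 255 (shut), then the shift along the tool's x, y, z in mm, then the turn about the tool's z in rad. A call has 1 to 12 rows; each row is the pose to reach, as a shift and turn from the pose commanded when the call began, along the tool's axes at that moment; what a row does not reach only later rows make up. A row lasts 1/12 s, in which the tool goes at most 41.7 mm and 7.16 degrees, less where a joint would pass 70% of its speed; a pose out of reach is approached as far as the arm can. A call with a gripper value outside its range is refused whole. The fingers move at their own pace and stop on an object; FORCE is the grip in N (left out, the last holds). Time passes only in rows, so rows that repeat a pose let the fingers close. It gives the time, the measured TCP pose, the force and the opening at its end, in the units of the state.
- ctrl.get_obs(): the state, without advancing time (a new reading comes with each control period).
- ctrl.get_image(name): name is "side" or "top"; returns the picture (420x560x3 uint8, red, green, blue); there is no depth.
- ctrl.calibration(name): a dict with "fx", "fy", "cx", "cy" (pixels), "R" (3x3) and "t" (3): a world point X has camera coordinates R X + t. Camera axes: x right, y down, z forward; pixel columns grow to the right and rows downward; lengths in m; the calibration is good to about 2 mm. A picture is of the moment at which its call begins. calibration takes no time and is no camera call.
- ctrl.finish_job(): hands the job in, once; it reports no verdict.
Trained networks look in the newest picture that a camera, given by its name, has taken for a name from the list of things; names that differ only in an ending like _2 or _b are one class to them, and where a whole thing is asked for, a point or a joint stands for the part that bears it (a point fixed in the world has none). Each returns a list of dicts, best first, with "conf" (0 to 1); they miss things now and then, are a little off and sometimes report something else, mostly with a low value. They report only what shows in the picture. A call takes as long as a camera call.
- ctrl.boxes_of(camera, label): "rect" ([left, top, width, height] in pixels, round what is visible of it).
- ctrl.outline_of(camera, label): "mask" (420x560 bool, what is visible of it) and "rect" ([left, top, width, height] in pixels, round what is visible of it).
The state is a dict: "t": time; "q": joint angles; "dq": joint speeds; "effort": joint torques, N m; "tool_pos": TCP position; "tool_rot": TCP orientation; "contact_force": force on the tool from outside, world axes, zero at the start; "wrist_torque": the same for the moment, N m; "opening": finger opening in m.
Only numpy, scipy, OpenCV 4.12 (cv2) and the standard library are available. Lean on these libraries where they do the work, as an engineer would, in place of code of your own. Each camera call takes 0.05 s, during which the arm holds its last target. There are 200 camera calls.

## Working session

There is one attempt and no reset: what is moved stays moved. The work goes in short steps, Python scripts to look and compute and a shell command to move; the robot and the scene stay as the last step left them, time stands still between calls to the robot, and variables do not carry over. Pictures are saved under pics/ and viewed, about 8 in all and at most 12, crops included, and the job is handed in when it is done.

```bash
mkdir -p pics; cat > h.py <<'E'
import numpy as np, cv2
from station import ctrl
def ray(c,u,v,z):
    k=ctrl.calibration(c);R=np.array(k["R"]);t=np.array(k["t"])
    o=-R.T@t;d=R.T@np.array([(u-k["cx"])/k["fx"],(v-k["cy"])/k["fy"],1]);return o+d*(z-o[2])/d[2]
def proj(c,X):
    k=ctrl.calibration(c);p=np.array(k["R"])@np.array(X)+np.array(k["t"]);return k["fx"]*p[0]/p[2]+k["cx"],k["fy"]*p[1]/p[2]+k["cy"]
def save(c,n): 
    im=ctrl.get_image(c);cv2.imwrite(f"pics/{n}.png",im[:,:,::-1]);return im
E
python3 - <<'E'
from h import *
for c in("top","side"):
    save(c,c+"1")
    k=ctrl.calibration(c);print(c,-np.array(k["R"]).T@np.array(k["t"]),k["fx"])
    for l in("jig","bolt_tab","catch_top","slat","bolt"):
        for d in ctrl.outline_of(c,l)[:2]:
            m=d["mask"];v,u=np.nonzero(m);r=cv2.minAreaRect(np.c_[u,v].astype(np.float32))
            print(l,round(d["conf"],2),d["rect"],m.sum(),np.round([u.mean(),v.mean()],1),np.round(cv2.boxPoints(r)).tolist())
print(ctrl.get_obs(),ctrl.grip_point_offset)
E
```

```text
top [ 0.32517258 -0.01977797  1.76633704] 536.1094048632293
jig 0.85 [234.9, 165.0, 106.5, 60.8] 4737 [283.2 196.2] [[234.0, 167.0], [337.0, 160.0], [341.0, 218.0], [238.0, 225.0]]
bolt_tab 0.88 [263.9, 205.2, 78.1, 10.5] 274 [307.  209.5] [[266.0, 208.0], [340.0, 203.0], [340.0, 210.0], [266.0, 215.0]]
slat 0.8 [255.0, 169.1, 51.7, 17.9] 590 [281.8 175.9] [[257.0, 171.0], [307.0, 168.0], [307.0, 181.0], [257.0, 184.0]]
bolt 0.63 [265.7, 203.7, 76.2, 13.3] 369 [303.2 209.7] [[265.0, 206.0], [341.0, 202.0], [341.0, 211.0], [265.0, 216.0]]
side [ 0.25966261 -1.30794814  0.61850247] 472.7250171048681
jig 0.81 [259.5, 196.7, 89.9, 64.6] 2835 [299.6 231.8] [[260.0, 208.0], [342.0, 197.0], [350.0, 250.0], [267.0, 262.0]]
jig 0.27 [293.4, 213.8, 24.2, 22.0] 292 [305.  224.4] [[290.0, 219.0], [299.0, 210.0], [320.0, 231.0], [311.0, 240.0]]
bolt_tab 0.92 [273.3, 217.9, 28.4, 36.2] 367 [288.9 233.4] [[273.0, 218.0], [286.0, 210.0], [310.0, 249.0], [296.0, 257.0]]
catch_top 0.82 [292.6, 209.7, 25.4, 27.9] 277 [304.3 223.9] [[288.0, 218.0], [299.0, 209.0], [318.0, 233.0], [307.0, 241.0]]
slat 0.
[... 209 characters left out ...]
254.0], [287.0, 258.0]]
{'t': 0.6, 'q': array([ 1.04002924e+00,  5.26901890e-02,  1.61284986e+00,  1.01462524e-05,
        1.47599935e+00, -1.18951205e-01]), 'dq': array([ 1.81415554e-03, -1.73988568e-03,  7.20211128e-05, -6.88118745e-04,
       -2.16540253e-03,  1.60346568e-03]), 'effort': array([ 4.44545176e-04, -3.93405318e+01, -3.70233428e+01, -5.92980291e-05,
        7.15108563e-04, -2.48974976e-05]), 'tool_pos': array([0.25014204, 0.57276358, 0.23133965]), 'tool_rot': array([6.42317439e-01, 3.07522130e+00, 8.43364938e-05]), 'contact_force': array([0.09587985, 0.34140688, 0.13379739]), 'wrist_torque': array([-0.00199239, -0.00237738, -0.00130869]), 'opening': 0.08562627557779919} 0.0187
```

View pics/top1.png

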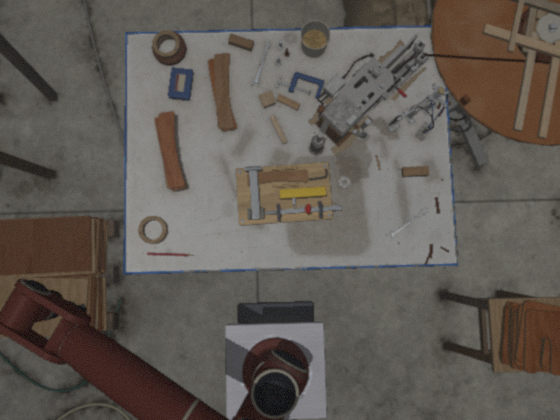

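View pics/side1.png

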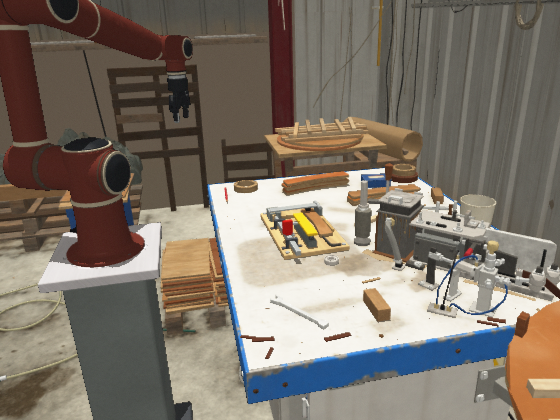

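```bash
cat >> h.py <<'E'
def segs(c,n=None):
    im=save(c,n) if n else ctrl.get_image(c)
    h=cv2.cvtColor(im,cv2.COLOR_RGB2HSV)
    sl=np.zeros(im.shape[:2],bool)
    if c=="top": sl[150:235,225:350]=1
    else: sl[185:270,250:360]=1
    y=sl&(h[...,0]>20)&(h[...,0]<33)&(h[...,1]>170)&(h[...,2]>110)
    r=sl&((h[...,0]<6)|(h[...,0]>172))&(h[...,1]>170)&(h[...,2]>90)
    return im,y,r
E
python3 - <<'E'
from h import *
for c,(a,b,w,h) in(("top",(225,150,125,85)),("side",(250,185,110,85))):
    im,y,r=segs(c)
    for n,m,z in(("yel",y,.06),("red",r,.08)):
        v,u=np.nonzero(m);R=cv2.minAreaRect(np.c_[u,v].astype(np.float32));bp=cv2.boxPoints(R)
        print(c,n,m.sum(),u.mean(),v.mean(),u.min(),u.max(),v.min(),v.max(),R,ray(c,u.mean(),v.mean(),z))
        print(np.round([ray(c,*p,z) for p in bp],4).tolist())
    cr=cv2.resize(im[b:b+h,a:a+w,::-1],None,fx=6,fy=6,interpolation=cv2.INTER_CUBIC); cv2.imwrite(f"pics/{c}c.png",cr)
    jm=ctrl.outline_of(c,"jig")[0]["mask"]
A=cv2.imread("pics/topc.png");cv2.imwrite("pics/topc.png",A)
E
```

```text
top yel 18 309.55555555555554 190.11111111111111 283 323 188 195 ((303.14788818359375, 191.86573791503906), (6.612098693847656, 40.10923767089844), 86.42366790771484) [ 0.57228575 -0.12638895  0.06      ]
[[0.5755, -0.0408, 0.06], [0.5802, -0.1698, 0.06], [0.5588, -0.1704, 0.06], [0.5541, -0.0415, 0.06]]
top red 4 308.5 208.5 308 309 206 210 ((308.20001220703125, 208.10003662109375), (4.110960960388184, 0.9486832022666931), 71.56504821777344) [ 0.51069937 -0.11982189  0.08      ]
[[0.5178, -0.1156, 0.08], [0.5187, -0.1185, 0.08], [0.5062, -0.1222, 0.08], [0.5053, -0.1193, 0.08]]
side yel 267 304.7977528089888 223.99250936329588 293 317 212 235 ((304.804931640625, 224.14308166503906), (30.32082748413086, 9.945661544799805), 53.746158599853516) [ 0.56738104 -0.1156099   0.06      ]
[[0.5469, -0.0412, 0.06], [0.5811, -0.0034, 0.06], [0.5856, -0.1855, 0.06], [0.555, -0.2146, 0.06]]
side red 137 287.05839416058393 226.73722627737226 282 292 220 234 ((287.0, 227.0), (14.0, 10.0), 90.0) [ 0.5052756  -0.16272119  0.08      ]
[[0.5015, -0.1146, 0.08], [0.5287, -0.1223, 0.08], [0.5077, -0.2109, 0.08], [0.4823, -0.2038, 0.08]]
```

View pics/topc.png

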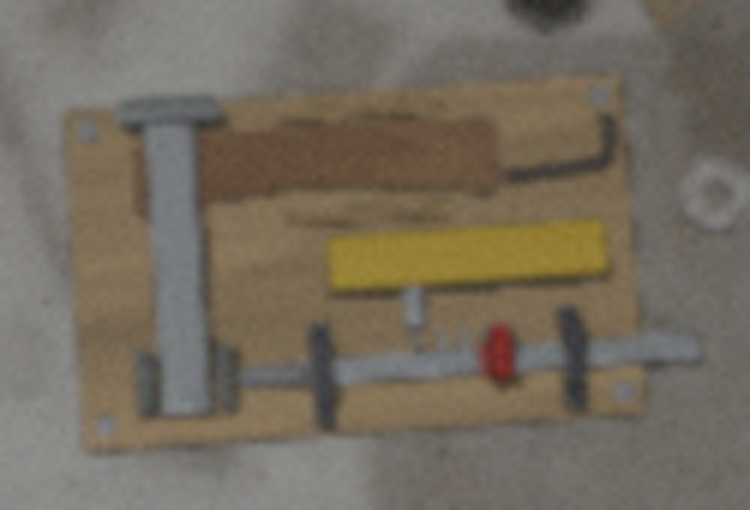

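View pics/sidec.png

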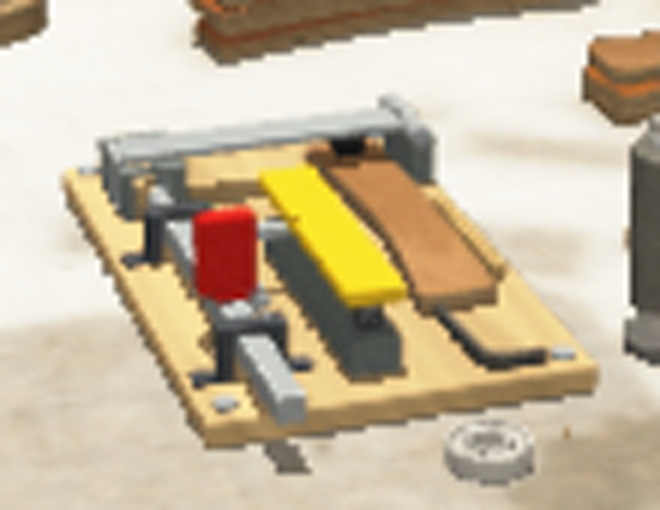

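```bash
cat > fit.py <<'E'
from h import *
from scipy.optimize import least_squares
T=lambda x,y:(225+x/6-.4,150+y/6-.4); S=lambda x,y:(250+x/6-.4,185+y/6-.4)
# cam,px,(jx,jy,z),kind
O=[("top",T(66,110),(107,185,15),0),("top",T(619,73),(107,-125,15),0),("top",T(644,412),(-83,-125,15),0),("top",T(88,450),(-83,185,15),0),
("side",S(65,172),(-83,185,15),0),("side",S(205,432),(-83,-125,15),0),("side",S(597,365),(107,-125,15),0),
("top",T(328,238),(20,75,60),1),("top",T(606,220),(20,-75,60),1),("top",T(608,273),(-10,-75,60),1),("top",T(331,291),(-10,75,60),1),
("side",S(260,170),(-10,75,60),1),("side",S(310,163),(20,75,60),1),("side",S(405,295),(20,-75,60),1),("side",S(347,303),(-10,-75,60),1),
("side",S(196,217),(-65,-6,80),2),("side",S(254,212),(-35,-6,80),2),("top",T(501,352),(-50,0,80),2)]
def W(p,j,k):
    a=p[2];y=j[1]+(0,p[3],p[4])[k]; c,s=np.cos(a),np.sin(a);x=j[0]/1e3;y=y/1e3
    return [p[0]+c*x-s*y,p[1]+s*x+c*y,j[2]/1e3]
f=lambda p:np.concatenate([np.subtract(proj(c,W(p,j,k)),u) for c,u,j,k in O])
r=least_squares(f,[.55,-.06,.07,-20,-40],loss="soft_l1",x_scale=[.01,.01,.01,5,5]);p=r.x
E
python3 - <<'E'
from fit import *
print(p,np.round(f(p).reshape(-1,2),1).tolist())
R=cv2.Rodrigues(ctrl.get_obs()["tool_rot"])[0];P=ctrl.get_obs()["tool_pos"]
jx=np.array([np.cos(p[2]),np.sin(p[2])]);print("tool yaw y",np.degrees(np.arctan2(R[1,1],R[0,1])),"jig yaw",np.degrees(p[2]))
g=np.array(W(p,(-22.5,-45,0),2));g[2]=.16
print("tab",W(p,(-50,0,80),2),"catch",W(p,(5,0,60),1),"hover",g,"tool shift mm",1e3*R.T@(g-P))
E
```

```text
[  0.56148049  -0.07485084   0.04148692 -29.99999349 -40.92750567] [[-0.3, -0.3], [0.7, -0.4], [1.1, -0.1], [-0.5, 0.0], [-1.2, -0.4], [-0.6, -0.9], [0.1, 0.4], [-0.0, -0.6], [0.1, -0.7], [0.5, -0.4], [0.1, -0.2], [-1.0, 0.5], [0.2, 0.4], [0.1, -1.3], [-0.7, -1.2], [-0.6, 0.7], [0.1, 0.2], [-0.3, -0.5]]
tool yaw y 66.40489812076322 jig yaw 2.3770256009912347
tab [np.float64(0.5132209868766545), np.float64(-0.11781687838746026), 0.08] catch [np.float64(0.5677204428123986), np.float64(-0.10461764261175863), 0.06] hover [ 0.5425637  -0.16163759  0.16      ] tool shift mm [-561.89835882 -555.95707108   71.33096045]
```

```bash
python3 -m creep '[[132,-280,-278,0,0.56],[132,-280,-278,0,0.56],[132,-280,-278,0,0.56],[132,-280,-278,0,0.56],[132,-280,-278,0,0.56],[132,-280,-278,0,0.56],[132,-280,-278,0,0.56],[132,-280,-278,0,0.56],[132,-280,-278,0,0.56],[132,-280,-278,0,0.56],[132,-280,-278,0,0.56],[132,-280,-278,0,0.56]]' 20
cat > go.py <<'E'
from fit import *
import sys
o=ctrl.get_obs();R=cv2.Rodrigues(o["tool_rot"])[0];P=o["tool_pos"]
jx,jy,z=map(float,sys.argv[1:4]);g=np.array(W(p,(jx,jy,z),0))
print("shift",np.round(1e3*R.T@(g-P),1),"turn",np.arctan2(R[1,1],R[0,1])-p[2],"open",o["opening"],"F",np.round(o["contact_force"],2))
c,s=np.cos(p[2]),np.sin(p[2]);d=P-np.array([p[0],p[1],0]);print("jig xyz",np.round([1e3*(c*d[0]+s*d[1]),1e3*(-s*d[0]+c*d[1]),1e3*P[2]],1),"t",o["t"])
E
python3 go.py -22.5 -72 110
```

```text
t: 1.8
tool_pos: [0.3958, 0.2053, 0.2315]
tool_rot: [-1.471, -2.776, -0.001]
contact_force: [0.6, -0.4, 0.6]
opening: 0.0414
shift [-374.3  -77.4  121.3] turn 0.5548851485285184 open 0.04135338575364278 F [ 0.56 -0.37  0.61]
jig xyz [-153.9  286.8  231.5] t 1.8
```

```bash
python3 -m creep '[[132,-374,-77,30,0.555],[132,-374,-77,30,0.555],[132,-374,-77,30,0.555],[132,-374,-77,30,0.555],[132,-374,-77,30,0.555],[132,-374,-77,30,0.555],[132,-374,-77,30,0.555],[132,-374,-77,30,0.555],[132,-374,-77,30,0.555],[132,-374,-77,30,0.555],[132,-374,-77,80,0.555],[132,-374,-77,121,0.555]]'
python3 go.py -22.5 -72 80
```

```text
t: 2.8
tool_pos: [0.5462, -0.1467, 0.1205]
tool_rot: [2.167, 2.265, 0.005]
contact_force: [0.6, -0.1, -1.5]
opening: 0.041
shift [-0.8 -4.6 40.4] turn 0.002883424971450943 open 0.040986320977772675 F [ 0.55 -0.14 -1.47]
jig xyz [-18.2 -71.1 120.5] t 2.8
```

```bash
python3 -m creep '[[132,0,0,15,0],[132,0,0,35,0],[132,0,0,35,0],[132,0,0,35,0]]'
python3 go.py -22.5 -72 60
python3 - <<'E'
from h import *
ims=[]
for c,(a,b,w,h) in(("top",(255,160,100,70)),("side",(250,170,100,85))):
    im=ctrl.get_image(c)[b:b+h,a:a+w,::-1]
    cv2.imwrite(f"pics/{c}_3.png",cv2.resize(im,None,fx=6,fy=6,interpolation=cv2.INTER_CUBIC))
E
```

```text
t: 3.13
tool_pos: [0.5422, -0.1445, 0.0819]
tool_rot: [-2.168, -2.27, 0.001]
contact_force: [0.9, -0.1, 0.3]
opening: 0.0411
shift [-3.3 -0.4 21.9] turn 0.004492693762016643 open 0.041082478609295967 F [ 0.9  -0.13  0.33]
jig xyz [-22.1 -68.7  81.9] t 3.1333
```

View pics/side_3.png

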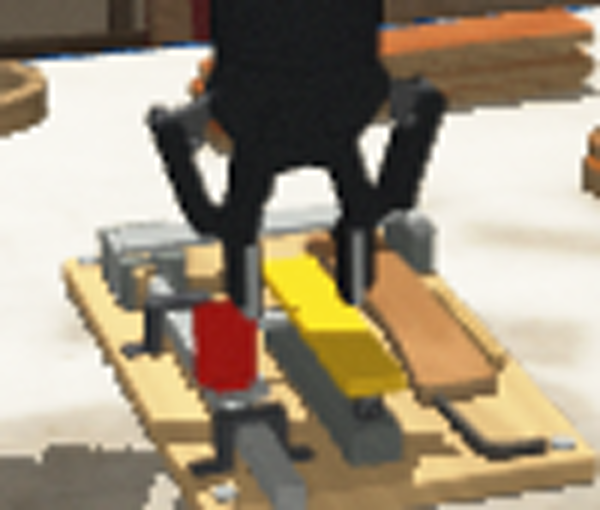

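```bash
python3 - <<'E'
from fit import *
for n,j,k in(("fingL",(-50,-69,82),0),("fingR",(5,-69,82),0),("fingL90",(-50,-69,90),0),("tabtop",(-50,0,80),2)):
    for c,a,b in(("side",250,170),("top",255,160)):
        u=np.array(proj(c,W(p,j,k)));print(n,c,np.round((u-[a,b]+.4)*6))
E
```

```text
fingL side [236. 322.]
fingL top [373. 285.]
fingR side [350. 307.]
fingR top [365. 182.]
fingL90 side [235. 306.]
fingL90 top [374. 283.]
tabtop side [220. 302.]
tabtop top [319. 289.]
```

View pics/top_3.png

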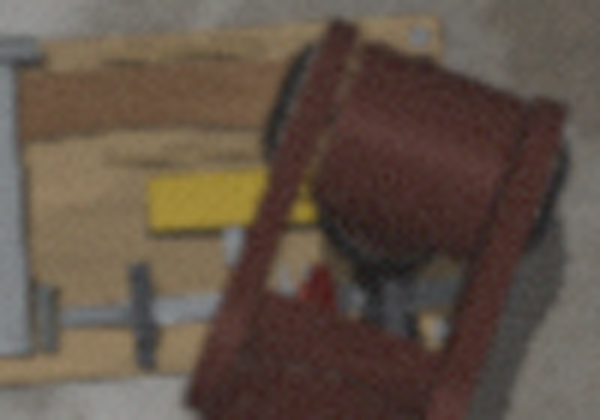

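```bash
python3 -m creep '[[132,-3,-2,10,0],[132,-3,-2,17,0],[132,-3,-2,22,0],[132,-3,-2,24,0],[132,-3,-2,24,0]]'
python3 go.py -22.5 -72 50
```

```text
t: 3.65
tool_pos: [0.5405, -0.1495, 0.0585]
tool_rot: [-2.172, -2.269, 0.001]
contact_force: [0.6, 0.1, 0.3]
opening: 0.0411
shift [1.7 1.6 8.5] turn 0.002237133566251541 open 0.04110980819982135 F [0.59 0.08 0.3 ]
jig xyz [-24.1 -73.7  58.5] t 3.65
```

No contact yet (the half-open tips stand behind the TCP). Descend gently.

```bash
python3 -m creep '[[132,1,0,3,0],[132,1,0,5,0],[132,1,0,5,0]]'; python3 -m creep '[[132,0,0,3,0],[132,0,0,5,0],[132,0,0,5,0]]'
python3 go.py -22.5 -72 45
```

```text
t: 3.9
tool_pos: [0.5413, -0.1492, 0.0546]
tool_rot: [2.171, 2.268, -0.0]
contact_force: [-1.8, -1.3, 5.1]
opening: 0.0411
t: 4.15
tool_pos: [0.5415, -0.1492, 0.0498]
tool_rot: [2.171, 2.268, 0.0]
contact_force: [-1.1, -2.5, 6.3]
opening: 0.041
shift [1.5 0.6 4.8] turn 0.0023604186066546184 open 0.04101717269922672 F [-1.09 -2.51  6.31]
jig xyz [-23.1 -73.4  49.8] t 4.15
```

```bash
python3 -m creep '[[132,0,0,2,0],[132,0,0,4,0],[132,0,0,4,0],[132,0,0,4,0]]'
python3 go.py -22.5 -72 45
```

```text
t: 4.48
tool_pos: [0.5415, -0.1492, 0.0463]
tool_rot: [2.171, 2.268, -0.0]
contact_force: [-2.4, -2.3, 6.7]
opening: 0.0413
shift [1.4 0.6 1.3] turn 0.002475986945834098 open 0.04126951603857124 F [-2.45 -2.33  6.71]
jig xyz [-23.1 -73.4  46.3] t 4.4833
```

```bash
python3 -m creep '[[132,0,0,1.5,0],[132,0,0,1.5,0],[132,0,0,1.5,0]]'; python3 -m creep '[[132,3,0,0,0],[132,6,0,0,0],[132,9,0,0,0],[132,12,0,0,0],[132,12,0,0,0]]'
python3 go.py -22.5 -72 45
```

```text
t: 4.73
tool_pos: [0.5417, -0.1493, 0.046]
tool_rot: [2.171, 2.269, -0.0]
contact_force: [-6.6, -1.4, 13.1]
opening: 0.0411
t: 5.15
tool_pos: [0.5428, -0.1382, 0.0461]
tool_rot: [2.167, 2.265, 0.002]
contact_force: [-0.1, -3.7, 7.5]
opening: 0.0414
shift [-9.5 -1.3  1.2] turn 0.002439701211550939 open 0.04137505197027166 F [-0.15 -3.71  7.55]
jig xyz [-21.3 -62.5  46.1] t 5.15
```

```bash
python3 -m creep '[[132,3,0,0,0],[132,6,0,0,0],[132,9,0,0,0],[132,12,0,0,0],[132,12,0,0,0]]'
python3 go.py -22.5 -72 45
python3 -m creep '[[132,4,0,0,0],[132,8,0,0,0],[132,12,0,0,0],[132,16,0,0,0],[132,20,0,0,0],[132,20,0,0,0]]'
python3 go.py -22.5 -72 45
python3 - <<'E'
from h import *
im=ctrl.get_image("side")[170:255,250:350,::-1]
cv2.imwrite("pics/side_4.png",cv2.resize(im,None,fx=6,fy=6,interpolation=cv2.INTER_CUBIC))
E
```

```text
t: 5.57
tool_pos: [0.5424, -0.1267, 0.0462]
tool_rot: [2.166, 2.264, 0.001]
contact_force: [0.6, -6.2, 7.3]
opening: 0.0412
shift [-21.   -1.4   1.3] turn 0.002626397797429153 open 0.04115643163680321 F [ 0.56 -6.18  7.34]
jig xyz [-21.2 -51.   46.2] t 5.5667
t: 6.07
tool_pos: [0.5415, -0.1065, 0.0462]
tool_rot: [2.166, 2.264, 0.001]
contact_force: [-0.7, -4.9, 7.8]
opening: 0.0414
shift [-41.2  -1.4   1.4] turn 0.00272431699594549 open 0.041395616403874826 F [-0.7  -4.92  7.8 ]
jig xyz [-21.3 -30.8  46.2] t 6.0667
```

View pics/side_4.png

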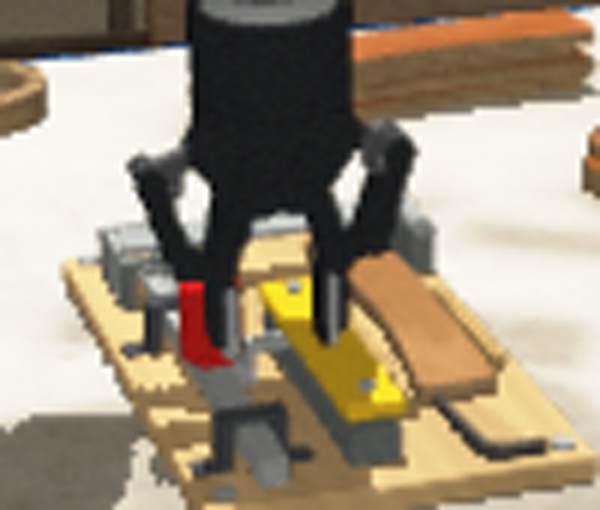

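The tab (crop 205,320) is ahead of the left finger and has moved. The bar (335,350) is held down by the right finger.

```bash
python3 -m creep '[[132,4,0,0,0],[132,8,0,0,0],[132,12,0,0,0],[132,16,0,0,0],[132,20,0,0,0],[132,24,0,0,0],[132,24,0,0,0]]'
python3 go.py -22.5 -72 45
python3 -m creep '[[132,2,0,0,0],[132,4,0,0,0],[132,6,0,0,0],[132,6,0,0,0]]'
python3 go.py -22.5 -72 45
```

```text
t: 6.7
tool_pos: [0.5405, -0.0824, 0.0462]
tool_rot: [2.166, 2.265, 0.001]
contact_force: [-0.3, -6.7, 8.3]
opening: 0.0408
shift [-65.3  -1.4   1.5] turn 0.0028223297600754246 open 0.04082393145465976 F [-0.33 -6.71  8.27]
jig xyz [-21.3  -6.7  46.2] t 6.7
t: 7.03
tool_pos: [0.5402, -0.0768, 0.0462]
tool_rot: [2.167, 2.264, 0.001]
contact_force: [-0.3, -7.7, 7.6]
opening: 0.0414
shift [-70.9  -1.4   1.6] turn 0.002568107582689577 open 0.04139844495884519 F [-0.32 -7.73  7.56]
jig xyz [-21.3  -1.   46.2] t 7.0333
```

```bash
python3 -m creep '[[132,2,0,0,0],[132,4,0,0,0],[132,4,0,0,0]]'
python3 -m creep '[[132,2,0,0,0],[132,4,0,0,0],[132,4,0,0,0]]'
python3 go.py -22.5 -72 45
```

```text
t: 7.28
tool_pos: [0.5402, -0.0756, 0.0463]
tool_rot: [2.161, 2.263, -0.006]
contact_force: [-0.3, -17.1, 5.6]
opening: 0.0411
t: 7.53
tool_pos: [0.5402, -0.0755, 0.0465]
tool_rot: [2.155, 2.26, -0.014]
contact_force: [-0.6, -30.3, 3.9]
opening: 0.0414
shift [-72.2  -1.7   2.9] turn 0.006158606179445102 open 0.041439982086071143 F [ -0.56 -30.34   3.87]
jig xyz [-21.3   0.3  46.5] t 7.5333
```

```bash
python3 -m creep '[[132,-4,0,0,0],[132,-6,0,0,0],[132,-6,0,0,0],[132,-6,0,0,0]]'; python3 go.py -22.5 -72 45
python3 -m creep '[[132,-4,0,0,0],[132,-8,0,0,0],[132,-8,0,0,0],[132,-8,0,-6,0],[132,-8,0,-14,0],[132,-8,0,-30,0],[132,-8,0,-60,0],[132,-8,0,-100,0],[132,-8,0,-140,0],[132,-48,0,-160,0],[132,-80,0,-160,0],[132,-80,0,-160,0]]'
python3 -m creep '[[132,-40,0,0,0],[132,-80,0,0,0],[132,-120,0,0,0],[132,-160,0,0,0],[132,-200,0,0,0],[132,-200,0,0,0],[132,-200,0,0,0]]'
python3 - <<'E'
from fit import *
for c,(a,b,w,h) in(("top",(225,150,125,85)),("side",(250,185,110,85))):
    im=ctrl.get_image(c)[b:b+h,a:a+w,::-1]
    cv2.imwrite(f"pics/{c}_5.png",cv2.resize(im,None,fx=6,fy=6,interpolation=cv2.INTER_CUBIC))
print("side predicted tab front top corners if home (tabc=17.3), crop:",[np.round((np.array(proj("side",W(p,(x,17.3-6,80),0)))-[250,185]+.4)*6) for x in(-65,-35)])
print("bar up/down front corners",[[np.round((np.array(proj("side",W(p,(x,-75,z),1)))-[250,185]+.4)*6) for x in(-10,20)] for z in(60,48)])
E
```

```text
t: 7.87
tool_pos: [0.5402, -0.0756, 0.0462]
tool_rot: [2.165, 2.264, -0.0]
contact_force: [0.2, -10.2, 7.9]
opening: 0.0411
shift [-72.1  -1.4   1.6] turn 0.0032339461667867664 open 0.04113966979369261 F [  0.21 -10.16   7.85]
jig xyz [-21.3   0.2  46.2] t 7.8667
t: 8.87
tool_pos: [0.5419, -0.157, 0.2061]
tool_rot: [2.173, 2.262, -0.0]
contact_force: [-0.2, 0.9, -0.3]
opening: 0.0413
t: 9.45
tool_pos: [0.5489, -0.3533, 0.2016]
tool_rot: [-2.173, -2.264, -0.001]
contact_force: [0.1, 1.6, -0.6]
opening: 0.0414
side predicted tab front top corners if home (tabc=17.3), crop: [array([162., 175.]), array([222., 167.])]
bar up/down front corners [[array([343., 296.]), array([405., 287.])], [array([343., 319.]), array([405., 311.])]]
```

View pics/side_5.png

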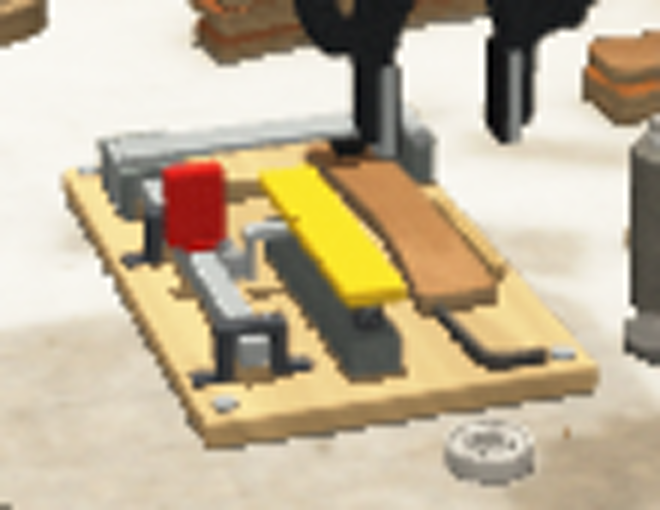

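View pics/top_5.png

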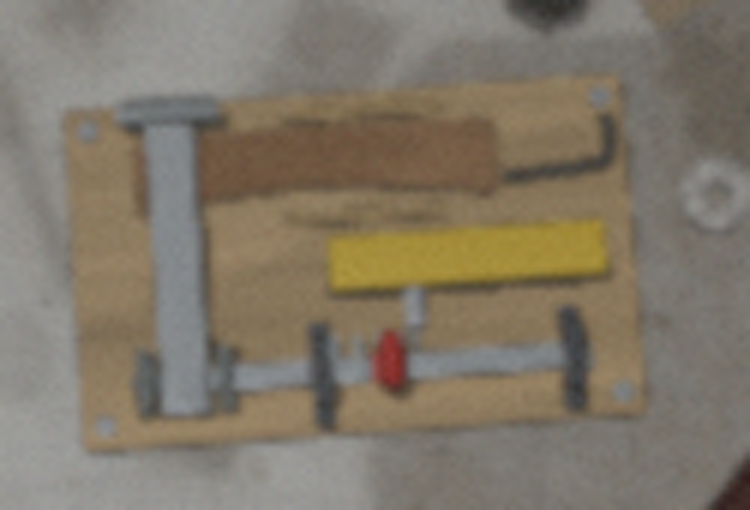

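The tab now stands at the predicted home position (side crop 163–222, 165). The bar is back up at the same pixels as at the start (front corners 347,303 and 405,295). The bolt is through the strap's eye, and the slat, hex key and bearing look unmoved. The robot is clear, so I am handing in.

```bash
python3 -c "
from station import ctrl
print(ctrl.get_obs()['dq'].round(3)); print(ctrl.finish_job())"
```

```text
[ 0.02  -0.018  0.006 -0.003 -0.002 -0.001]
the job is handed in; nothing more can be done
None
```

The bolt is home, the catch has sprung back up behind it, and the job is handed in. No verdict was reported.

- **What I did:** With the fingers about 41 mm apart, one fingertip pressed the catch bar onto its lower stop (13 N at the stop, then about 7–8 N while sliding). The other pushed the tab about 58 mm, until the push force rose to 30 N with no further movement. I then backed off, lifted away and moved clear, about 9.5 s in.
- **Last checks:** In the final pictures the tab is within a pixel or two of its predicted home position. The bar is back at the pixels it had when up, and the slat, hex key and bearing look unmoved. I did not look again at the tape roll, spanner, block or pencil, but the hand stayed well above them throughout.
- **Not fully certain:** I had no direct reading of either joint, so bolt and catch positions come from the force rise and the pictures. During the hard push on the stop, the downward force dipped to 3.9 N while the tool height stayed within 0.3 mm, and it recovered to 7.9 N when I eased off. No check failed.

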